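# Swap screwdrivers and offer the red one level to the car's wheel

## Robot

A 6-joint arm with a two-finger parallel gripper is mounted at the origin on the work surface; the furniture and walls round the work are solid. World frame = base frame: x ahead of the robot, y to its left, z up, the work surface at z = 0. Lengths are in m, angles in rad, forces in N, time in s.
With the tool pointing down it reaches from about 0.35 to 0.775 m from the base axis. Payload 7.3 kg.
Tool frame: the origin (TCP) lies at the very end of the fingers, on their centre line; the grasp point (between the pads) lies 19 mm behind it; z points along the fingers, y is the direction in which the jaws open and shut (so a half turn about z gives the same grasp; the last joint's range is limited). The gripper opens to 92 mm and grips with 3 to 60 N. Pads are 19 mm wide; open, the fingers measure 130 mm over their backs; the gripper's body (75 mm by 190 mm) begins 47 mm behind the grasp point.
Start: joints at [-1.272, 0.342, 1.524, -0, 1.275, -0.146], TCP at [0.226, -0.474, 0.227] pointing down, gripper open.
Joint ranges: [-2.53, 2.53], [-0.77, 2.02], [0.04, 2.7], [-1, 4.14], [0.28, 2.66], [-3.11, 3.11]. Speed limits (rad/s): [2.57, 2.57, 3.14, 3.14, 3.14, 3.14].

## Interface

Orientations are given as [roll, pitch, yaw] about the fixed x, y, z axes, in that order (R = Rz(yaw) Ry(pitch) Rx(roll)).
In Python, from cell import observe, read_camera, camera_info, hand_in gives the robot as it stands.
- The arm moves only by the tool jog_arm, never from a script. Its argument "rows" is one flat list of numbers, 5 for each row, row after row: the finger opening in mm, from 0 to 91.8, then the shift along the tool's x, y, z in mm, then the turn about the tool's z in degrees. In form: [gripper, tx, ty, tz, roll, gripper, tx, ty, tz, roll, ...]. A call has 1 to 20 rows; each row shifts and turns the commanded pose from where the row before left it, along the tool's axes as they then stand; what a row does not reach is not made up. A row lasts 1/10 s, in which the tool goes at most 50 mm and 8.59 degrees, less where a joint would pass 70% of its speed; a pose out of reach is approached as far as the arm can. A call with a gripper value outside its range is refused whole. The fingers move at their own pace and stop on an object; "grip_force" is the grip in N (left out, the last holds). Time passes only in rows, so rows that do not move let the fingers close. It gives the time, the measured TCP pose, the force and the opening at its end, in the units of the state.
- observe(): the state, without advancing time (a new reading comes with each control period).
- read_camera(name): name is "scene" or "top"; returns (picture, depth): 480x640x3 uint8, red, green, blue; 480x640 float32, m along the optical axis (not along the pixel's ray), 0 where there is no reading.
- camera_info(name): a dict with "fx", "fy", "cx", "cy" (pixels), "extrinsics" (4x4, takes a point from camera to world coordinates). Camera axes: x right, y up, looking along -z (the intrinsics and any distortion apply to the point x, -y, -z); pixel columns grow to the right and rows downward; lengths in m; the calibration is good to about 2 mm. A picture is of the moment at which its call begins. camera_info takes no time and is no camera call.
- hand_in(): hands the job in, once; it reports no verdict.
The state is a dict: "time": time; "qpos": joint angles; "qvel": joint speeds; "joint_efforts": joint torques, N m; "tool_pos": TCP position; "tool_rot": TCP orientation; "contact_force": force on the tool from outside, world axes, zero at the start; "torque": the same for the moment, N m; "opening": finger opening in m.
Only numpy, scipy, OpenCV 4.12 (cv2) and the standard library are available. Lean on these libraries where they do the work, as an engineer would, in place of code of your own. Each camera call takes 0.05 s, during which the arm holds its last target. There are 200 camera calls.

## Task

The orange race car on the pit stand is to have its wheel screw undone, and the small blue screwdriver lying on the table is too small for it: put it away blade first in the empty hole of the slanted tool rack, all the way in until its handle sits on the wood, and let go. Then draw the big red screwdriver out of the rack, swing it level without laying it down, and bring its blade to the middle of the car's front wheel on the robot's side, square to the wheel in line with the axle, with the tip a centimetre or so short of the wheel and not touching it. Finish there, still holding the red screwdriver steadily in the gripper, with the car undisturbed on its stand and everything else left where it was.

Things in the scene. Friction and masses are not known exactly. Their poses are not given: they have to be found in the camera images.
- blue_driver: Small screwdriver, blue handle, 116 mm long, lying on the table, handle towards the robot. +y runs from blade to handle end; origin on its underside at mid-length. Handle 60 mm long (y -2..58 mm), 16 mm wide, 14 mm thick (z 1..15 mm); shaft 3.6 mm dia., 55 mm long. Its centre line rises from z 3.8 mm at the tip to 8.6 mm at the handle end (0.042 rad). About 40 g, most in the handle.
- blue_tip (a point): End of the blue screwdriver's blade, on the shaft's axis; its y axis runs along the shaft towards the handle.
- blue_collar (a point): Point on the blue screwdriver's axis where the handle meets the shaft (the handle's lower face, which comes to sit on the rack's block); 55 mm from the blade tip. The middle of the handle is 29 mm further along.
- rack: Slanted tool rack fixed to the table: steel base plate 186 mm wide (y), local x -40 to 85 mm, 8 mm thick, with end brackets that carry a wooden block. Origin on the table under the middle of the block's upper face; x points away from the robot at yaw 0.
- rack_block: Wooden block of the rack, 40 mm deep, 172 mm wide, 40 mm thick, leaning 45 deg towards the robot. Origin: middle of its upper face, 82 mm above the table; z is normal to that face and is the direction of both holes; y along the rack. Through holes of 10 mm dia. with 2 mm chamfers at y = -60 mm (empty) and +60 mm (red driver); between them, y -25..25 mm, four bits stand 14 mm high.
- free_hole (a point): Centre of the mouth of the empty hole, in the plane of the block's upper face (at the robot's right end of the rack); the hole runs along rack_block's z.
- red_hole (a point): Centre of the mouth of the hole in which the red screwdriver stands at the start (the other end of the rack).
- red_driver: Big screwdriver, red handle, 171 mm long, standing blade down in the rack's left hole, handle resting on the block, leaning with it towards the robot (it may sag a few degrees in the hole). +y runs from blade to handle end, 0.058 rad off the shaft's line. Handle 86 mm long, 24 to 27 mm thick; shaft 5.6 mm dia., 84 mm long. About 50 g, most in the handle.
- red_tip (a point): End of the red screwdriver's blade, on the shaft's axis; its y axis runs exactly along the shaft towards the handle.
- red_grip (a point): Middle of the red screwdriver's handle, on its axis, 124 mm from the blade tip; about 40 mm above the block's face along the slant at the start.
- pit_stand: Car stand fixed to the table: round steel foot 96 mm in diameter, a column, and a narrow top with two black pads that carry the car, pad tops at z = 95 mm. Origin on the table under its middle.
- race_car: Orange race car (50 mm wide, 101 mm long, 43 mm high) standing loose and level on the stand's pads, wheels hanging free, one side towards the robot. Origin under its middle, about 85 mm above the table; x is the direction of the axles and points away from the robot, y along the car. 250 g; easily pushed off its pads.
- front_hub (a point): Middle of the front wheel on the robot's side of the car, on the outer face of the wheel (wheel 24 mm in diameter, its outer face flush with the car's side), 99 mm above the table; axes as race_car: the wheel faces local -x.
- glue_bottle: White glue bottle with red cap, 31 mm in diameter, 86 mm tall, a bystander on the robot's right; origin under its middle.
- cone: Small orange traffic cone, 26 mm square foot, 30 mm high, a bystander in front of the vice; origin under its middle.
Mind the look-alikes: they are no part of the job. Leave any green look-alike of the pit_stand alone.

How it is judged:
On the way, in this order (a step that is already met when the one before it is completed fails the run):
1. the blue screwdriver stands in the rack's empty hole, blade first, its handle on the block, and is let go (distance between blue_collar and free_hole below 0.009 m and angle between the y axis of blue_tip and the z axis of rack_block, either way round below 0.25 rad and contact force between the fingers and blue_driver below 0.1 N), for 0.3 s.
2. the red screwdriver is drawn right out of the rack, in the gripper (z of red_tip in the frame of rack_block above 0.005 m and contact force between the fingers and red_driver above 1 N), for 0.2 s.
At the end, for the whole second after the job is handed in: Blue driver in its hole: handle within 9 mm of the mouth, 14 deg of its line, untouched. Red driver held, still, touching only the fingers: within 15 deg of the axle line, tip 0.5-30 mm short of the wheel and within 11 mm of its middle. Car moved under 12 mm, bystanders under 30 mm (all of step 1 and x of red_tip in the frame of front_hub between -0.03 and -0.0005 m and y of red_tip in the frame of front_hub between -0.011 and 0.011 m and z of red_tip in the frame of front_hub between -0.011 and 0.011 m and angle between the y axis of red_tip and the x axis of race_car, either way round below 0.26 rad and height (world z) of red_grip above 0.06 m and contact force between the fingers and red_driver above 1 N and contact force between red_driver and race_car below 0.1 N and contact force between red_driver and rack below 0.1 N and contact force between red_driver and pit_stand below 0.1 N and linear speed of red_driver below 0.03 m/s and distance of race_car from where it was at the start of the episode below 0.012 m and angle between race_car's own z axis and vertical below 0.1 rad and distance of each of glue_bottle, cone from where it was at the start of the episode below 0.03 m); the arm keeps its last pose, push and grip.
It fails at once if the car is pushed about on its stand (distance of race_car from where it was at the start of the episode above 0.015 m).
It fails at once if the red screwdriver is laid down or dropped on the table (height (world z) of red_grip below 0.035 m).
It fails at once if the red screwdriver is pushed against the car (contact force between red_driver and race_car above 4 N).
It fails at once if a bystander is knocked away (distance of any of glue_bottle, cone from where it was at the start of the episode above 0.03 m).
It also fails if it takes over 70 s, if anything falls off the work surface, if the arm or the gripper's body presses on something with over 40 N, if the wrist force passes 120 N, or if a joint passes its speed limit or range.

## Working session

There is one attempt and no reset: what is moved stays moved. The work goes in short steps, Python scripts to look and compute and a tool call to move; the robot and the scene stay as the last step left them, time stands still between calls to the robot, and variables do not carry over. Pictures are saved under pics/ and viewed, about 8 in all and at most 12, crops included, and the job is handed in when it is done.

Besides the shell and the picture viewer there is one more tool, called after "Request:" as a command line: name --argument value ..., lists and objects as JSON in quotes. jog_arm: Moves the arm, as the interface text tells. Its arguments: {"type":"object","properties":{"rows":{"type":"array","items":{"type":"number"}},"grip_force":{"type":"number"}},"required":["rows"]}

```bash
mkdir -p pics; ls; python3 - <<'E'
from cell import *
import cv2,numpy as np
s=observe();print({k:np.round(v,3) for k,v in s.items()})
for n in("scene","top"):
    p,d=read_camera(n);np.savez(f"pics/{n}0.npz",p=p,d=d)
    cv2.imwrite(f"pics/{n}0.png",p[:,:,::-1]);c=camera_info(n);print(n,{k:np.round(v,4) if k!='x' else v for k,v in c.items()})
E
```

```text
pics
{'time': np.float64(0.0), 'qpos': array([-1.272,  0.343,  1.525, -0.   ,  1.275, -0.146]), 'qvel': array([-0.001, -0.003, -0.   , -0.   ,  0.001,  0.   ]), 'joint_efforts': array([-1.0000e-03, -4.3125e+01, -2.4422e+01,  7.2000e-02,  5.6000e-02,
       -0.0000e+00]), 'tool_pos': array([ 0.226, -0.474,  0.226]), 'tool_rot': array([-3.14 , -0.   ,  0.445]), 'contact_force': array([-0.532,  0.808, -0.406]), 'torque': array([ 0.001,  0.025, -0.006]), 'opening': np.float64(0.092)}
scene {'fx': np.float64(561.0075), 'fy': np.float64(561.0075), 'cx': np.float64(321.243), 'cy': np.float64(233.0612), 'extrinsics': array([[ 4.749e-01,  4.013e-01, -7.832e-01, -6.039e-01],
       [-8.800e-01,  2.172e-01, -4.223e-01, -6.381e-01],
       [ 7.000e-04,  8.898e-01,  4.563e-01,  6.849e-01],
       [ 0.000e+00,  0.000e+00,  0.000e+00,  1.000e+00]])}
top {'fx': np.float64(606.4055), 'fy': np.float64(606.4055), 'cx': np.float64(324.6686), 'cy': np.float64(243.6754), 'extrinsics': array([[ 1.7600e-02,  9.9030e-01, -1.3750e-01,  2.4490e-01],
       [-9.9980e-01,  1.7300e-02, -3.4000e-03, -6.5300e-02],
       [-1.0000e-03,  1.3750e-01,  9.9050e-01,  1.7205e+00],
       [ 0.0000e+00,  0.0000e+00,  0.0000e+00,  1.0000e+00]])}
```

View pics/scene0.png

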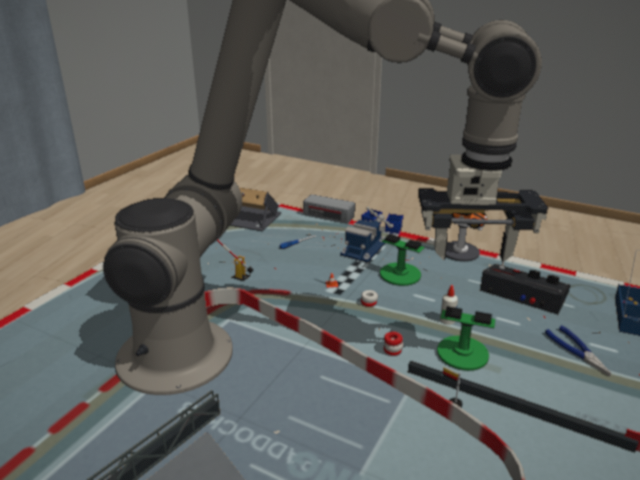

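View pics/top0.png

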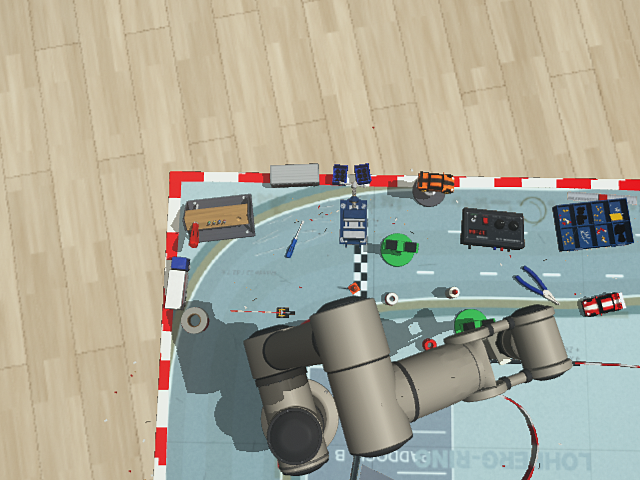

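The top view shows the rack at about (220,217) with the red handle at (193,236), blue driver at (294,238), the car at (436,182) and the cone at (354,288). The white bottle with the red cap isn't on the right and may be at (452,295). Next I zoom in and measure.

```bash
cat > h.py <<'E'
from cell import *
import cv2,numpy as np
def snap(n,tag):
    p,d=read_camera(n);np.savez(f"pics/{n}{tag}.npz",p=p,d=d);return p,d
def ray(n,u,v):
    c=camera_info(n);E=np.array(c["extrinsics"]);d=np.array([(u-c["cx"])/c["fx"],-(v-c["cy"])/c["fy"],-1.])
    return E[:3,3],E[:3,:3]@d
def onz(n,u,v,z):
    o,d=ray(n,u,v);return o+d*(z-o[2])/d[2]
def cloud(n,d):
    c=camera_info(n);E=np.array(c["extrinsics"]);v,u=np.mgrid[0:480,0:640]
    P=np.stack([(u-c["cx"])/c["fx"]*d,-(v-c["cy"])/c["fy"]*d,-d],-1);return P@E[:3,:3].T+E[:3,3]
E
python3 - <<'E'
from h import *
f=np.load("pics/top0.npz");p,d=f["p"],f["d"];X=cloud("top",d)
np.save("pics/X0.npy",X)
a=cv2.resize(p[165:265,165:325],None,fx=5,fy=5,interpolation=cv2.INTER_CUBIC)
cv2.imwrite("pics/c1.png",a[:,:,::-1])
b=cv2.resize(p[155:315,325:545],None,fx=3.6,fy=3.6,interpolation=cv2.INTER_CUBIC)
cv2.imwrite("pics/c2.png",b[:,:,::-1])
h=cv2.cvtColor(p,cv2.COLOR_RGB2HSV);H,S,V=[h[...,i].astype(int) for i in range(3)]
def comps(m,name,mn=12):
    n,l,st,ce=cv2.connectedComponentsWithStats(m.astype(np.uint8))
    for i in range(1,n):
        if st[i,4]>=mn:
            q=X[l==i];print(name,st[i],np.round(ce[i],1),'med',np.round(np.median(q,0),3),'min',np.round(np.percentile(q,5,0),3),'max',np.round(np.percentile(q,95,0),3))
comps((H>98)&(H<118)&(S>150),'blue',25)
comps((H>4)&(H<18)&(S>170)&(V>140),'orange',15)
comps(((H<4)|(H>174))&(S>170)&(V>90),'red',20)
comps((H>12)&(H<25)&(S>80)&(V>120)&(np.arange(640)[None]<260)&(np.arange(480)[:,None]>190),'wood',60)
print(onz('top',300,300,0),X[300,300])
E
```

```text
blue [355 166   6  17  28] [356.5 173. ] med [ 0.689 -0.147  0.011] min [ 0.659 -0.155 -0.003] max [ 0.709 -0.142  0.039]
blue [608 200  15  21 107] [613.6 207.4] med [ 0.606 -0.889  0.001] min [ 0.573 -0.909 -0.006] max [ 0.62  -0.861  0.035]
blue [577 202  57  47 808] [599.6 229.9] med [ 0.531 -0.844  0.004] min [ 0.487 -0.914 -0.005] max [ 0.604 -0.787  0.04 ]
blue [574 205  13  12  61] [580.  209.4] med [ 0.595 -0.795  0.003] min [ 0.579 -0.81  -0.006] max [ 0.609 -0.764  0.034]
blue [557 206  21  45 361] [566.  229.2] med [ 0.537 -0.748  0.003] min [ 0.475 -0.768 -0.005] max [ 0.597 -0.72   0.039]
blue [344 229  22   2  36] [355.3 229.4] med [ 0.516 -0.144  0.067] min [ 0.513 -0.169  0.05 ] max [ 0.519 -0.117  0.075]
blue [286 238  11  20  76] [291.1 248.6] med [0.465 0.036 0.012] min [0.445 0.025 0.004] max [0.491 0.047 0.019]
blue [172 257  15  12 141] [178.3 262.4] med [0.418 0.346 0.052] min [0.402 0.326 0.045] max [0.43  0.361 0.057]
blue [524 266  23  24 100] [534.8 276.9] med [ 0.4   -0.657  0.011] min [ 0.367 -0.68   0.002] max [ 0.423 -0.628  0.016]
blue [516 276  27  1
[... 3567 characters left out ...]
ax [ 0.161 -0.827  0.038]
red [506 398  14   9  21] [512.6 401.7] med [ 0.057 -0.577  0.033] min [ 0.044 -0.594  0.027] max [ 0.065 -0.561  0.04 ]
red [533 427   5  17  28] [535.5 435.3] med [-0.031 -0.636  0.034] min [-0.049 -0.64   0.025] max [-0.013 -0.631  0.038]
red [155 428  12  37 369] [160.8 444.7] med [-0.079  0.378  0.001] min [-0.124  0.367 -0.005] max [-0.038  0.393  0.008]
red [527 468   7  12  27] [530.4 474.1] med [-0.131 -0.618  0.033] min [-0.143 -0.626  0.028] max [-0.119 -0.61   0.04 ]
wood [ 184  204   64   26 1113] [217.  215.9] med [0.543 0.235 0.083] min [0.518 0.163 0.067] max [0.572 0.316 0.098]
[0.32170367 0.00744245 0.        ] [ 0.32181389  0.00754688 -0.00246881]
```

View pics/c1.png

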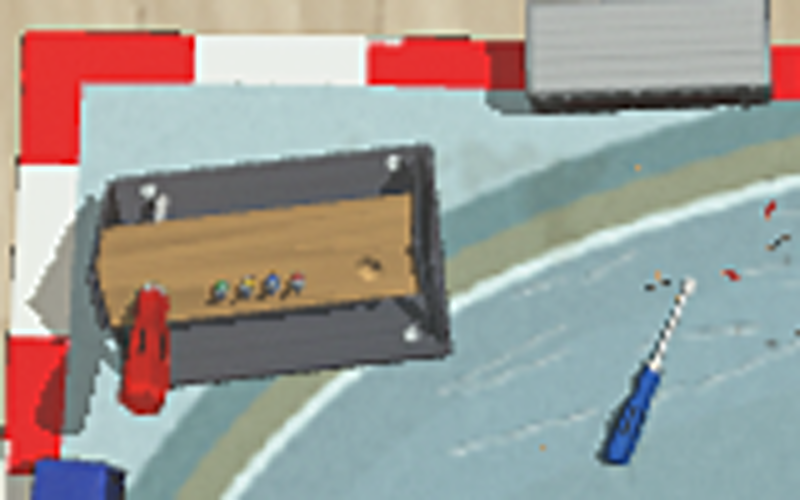

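View pics/c2.png

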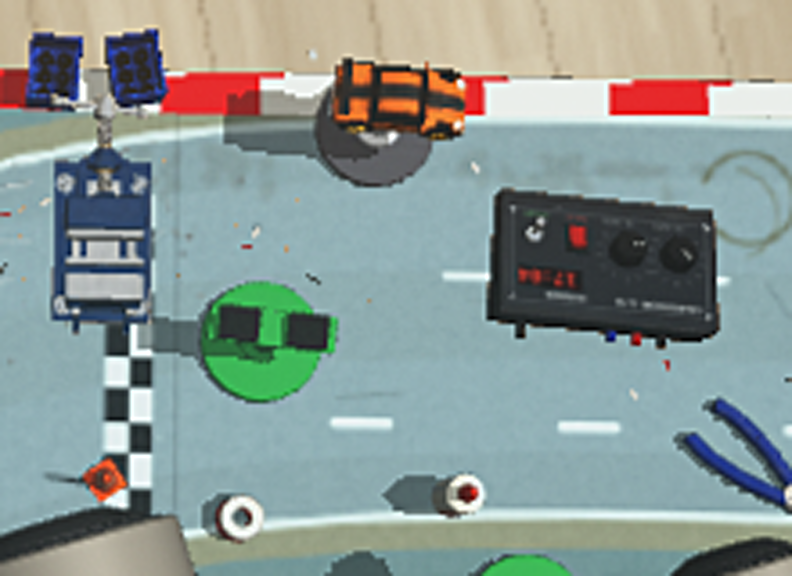

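Zoomed views: the empty hole is at top px (238.3,218.3). The blue tip is at (302.2,221.8) and its butt at (287.2,257). The rack is yawed about +0.1 and the car about -0.1. Next are the precise fits.

```bash
python3 - <<'E'
from h import *
from scipy.optimize import least_squares
f=np.load("pics/top0.npz");p,d=f["p"],f["d"];X=np.load("pics/X0.npy")
h=cv2.cvtColor(p,cv2.COLOR_RGB2HSV);H,S,V=[h[...,i].astype(int) for i in range(3)]
m=((H>12)&(H<25)&(S>80)&(V>120)&(np.arange(640)[None]<260)&(np.arange(480)[:,None]>190)).astype(np.uint8)
m2=cv2.erode(m,np.ones((3,3)));q=X[m2>0]
c0=q.mean(0)
def res(a):
    xl=(q[:,0]-c0[0])*np.cos(a[0])+(q[:,1]-c0[1])*np.sin(a[0])
    return (a[2]-abs(xl-a[1])-q[:,2])
r=least_squares(res,[0.1,0.01,0.096],loss='soft_l1',f_scale=0.003);a=r.x
print('yaw,ridge,c',a,'rms',np.sqrt(np.mean(r.fun**2)))
ex=np.array([np.cos(a[0]),np.sin(a[0]),0]);ey=np.array([-ex[1],ex[0],0])
qq=X[m>0];yl=(qq-c0)@ey;print('yl ext',np.percentile(yl,[0.5,1,99,99.5]))
hb=onz('top',238.3,218.3,0.082);print('hole pix@82',hb,'xl rel ridge',(hb-c0)@ex-a[1],'yl',(hb-c0)@ey)
# block min-area rectangle
cn=max(cv2.findContours(m,cv2.RETR_EXTERNAL,cv2.CHAIN_APPROX_NONE)[0],key=len);print(cv2.minAreaRect(cn))
print('ridge pt mid',c0+ex*a[1]+ey*np.mean(np.percentile(yl,[0.5,99.5])))
# red bits handle
mr=((H<4)|(H>174))&(S>170)&(V>90);mr[:,205:]=0;mr[:,:187]=0;mr[:222]=0;mr[262:]=0
z=X[mr];print('red top surface',[np.round(z[(z[:,0]>l)&(z[:,0]<l+.015)].mean(0),3) for l in(.445,.46,.475,.49,.505)])
mb=((H>98)&(H<118)&(S>110));mb[:,:282]=0;mb[:,305:]=0;mb[:228]=0;mb[262:]=0
v,u=np.nonzero(mb);W=np.array([onz('top',x,y,0.010) for x,y in zip(u,v)])
vx,vy,x0,y0=cv2.fitLine(W[:,:2].astype(np.float32),cv2.DIST_L2,0,.01,.01).ravel()
t=(W[:,:2]-[x0,y0])@[vx,vy];print('blue handle dir',vx,vy,'ends',[np.array([x0,y0])+k*np.array([vx,vy]) for k in(t.min(),t.max())],t.max()-t.min())
print('tip',onz('top',302.2,221.8,.004),'butt',onz('top',287.2,257,.009))
mo=(H>4)&(H<18)&(S>150)&(V>110);mo[:,:410]=0;mo[:,470:]=0;mo[210:]=0
v,u=np.nonzero(mo);print('car',cv2.minAreaRect(np.stack([u,v],1).astype(np.float32)))
E
```

```text
yaw,ridge,c [0.13283299 0.00157376 0.09612567] rms 0.15317915828262532
yl ext [-0.07872783 -0.07804328  0.09507928  0.50623127]
hole pix@82 [0.53847414 0.17846267 0.082     ] xl rel ridge -0.01453866603644383 yl -0.05407080769186929
((215.64022827148438, 216.76219177246094), (19.988109588623047, 63.166839599609375), 83.6598129272461)
ridge pt mid [0.51741359 0.44585139 0.09503098]
red top surface [array([0.456, 0.288, 0.132]), array([0.468, 0.286, 0.133]), array([0.482, 0.288, 0.122]), array([0.498, 0.291, 0.108]), array([0.512, 0.294, 0.095])]
blue handle dir 0.93468267 -0.3554832 ends [array([0.44187225, 0.04571866]), array([0.49596265, 0.02514673])] 0.05787032928571405
tip [0.5454533  0.00615723 0.004     ] butt [0.44239094 0.04625028 0.009     ]
car ((435.9631652832031, 180.90574645996094), (35.58054733276367, 19.01250648498535), 5.19442892074585)
```

Request:
jog_arm --rows '[91.8,0,0,-40,0,91.8,0,0,-40,0]'

```text
time: 0.3
tool_pos: [0.2257, -0.4731, 0.3064]
tool_rot: [-3.138, -0.001, 0.445]
contact_force: [-0.6, -2.4, 0.6]
opening: 0.0918
```

Request:
jog_arm --rows '[50,36.5,-29.5,0,0,50,36.5,-29.5,0,0,50,36.5,-29.5,0,0,50,36.5,-29.5,0,0,50,36.5,-29.5,0,0,50,36.5,-29.5,0,0,50,36.5,-29.5,0,0,50,36.5,-29.5,0,0,50,36.5,-29.5,0,0,50,36.5,-29.5,0,0,50,36.5,-29.5,0,0,50,36.5,-29.5,0,0,50,0,0,20,7.7,50,0,0,20,7.7,50,0,0,20,7.7,50,0,0,20,7.7,50,0,0,20,7.7,50,0,0,20,7.7]'

```text
time: 2.1
tool_pos: [0.4687, 0.0341, 0.1856]
tool_rot: [3.141, 0.001, -0.367]
contact_force: [-0.1, -0.5, 0.5]
opening: 0.0502
```

```bash
python3 - <<'E'
from h import *
p,d=snap("scene",1);s=observe();print(np.round(s["tool_pos"],4),np.round(s["tool_rot"],4),s["time"],np.round(s["qpos"],3))
a=cv2.resize(p[170:310,380:580],None,fx=4,fy=4,interpolation=cv2.INTER_CUBIC)
b=cv2.resize(p[170:310,180:380],None,fx=2,fy=2,interpolation=cv2.INTER_CUBIC)
cv2.imwrite("pics/c3.png",a[:,:,::-1])
E
```

```text
[0.4669 0.0343 0.1826] [ 3.1397  0.006  -0.3737] 2.15 [-0.091  0.286  1.737 -0.     1.124  1.854]
```

View pics/c3.png

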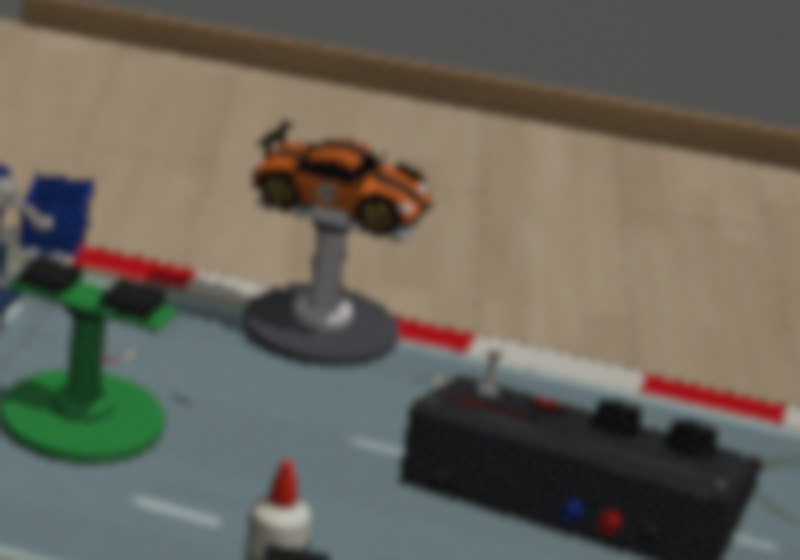

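The scene view shows the spoiler on the left, so the front wheel is the right one at scene px (474.5,222.9), with the rear wheel at (448.9,216.6). Next I descend on the blue driver.

Request:
jog_arm --rows '[50,0,-1.2,36,0,50,0,0,36,0,50,0,0,36,0,50,0,0,36,0,50,0,0,29,0,50,0,0,10,0,50,0,0,0,0,0,0,0,0,0,0,0,0,0,0,0,0,0,0,0,0,0,0,0,0,0,0,0,0,0,0,0,0,0,0,0,0,0,0,0]' --grip_force 12

```text
time: 3.55
tool_pos: [0.4697, 0.0351, 0.0041]
tool_rot: [-3.142, -0.001, -0.361]
contact_force: [-1.3, -0.2, 5.2]
opening: 0.0144
```

```bash
python3 - <<'E'
from h import *
s=observe();print(s["opening"])
for w in ((474.5,222.9),(448.9,216.6)):
    print('wheel',onz('scene',*w,.099))
f=np.load("pics/top0.npz");p=f["p"];X=np.load("pics/X0.npy")
h=cv2.cvtColor(p,cv2.COLOR_RGB2HSV);H,S,V=[h[...,i].astype(int) for i in range(3)]
# car side edge: points above z .09 in car region
r=X[165:205,405:470].reshape(-1,3);r=r[(r[:,2]>.09)&(r[:,2]<.14)&(r[:,0]>.58)]
R=cv2.minAreaRect((r[:,:2]*1000).astype(np.float32));print(R,cv2.boxPoints(R))
E
```

```text
0.014356858817439049
wheel [ 0.62128745 -0.39065877  0.099     ]
wheel [ 0.62628511 -0.326898    0.099     ]
((644.4419555664062, -359.0702819824219), (100.20820617675781, 53.116249084472656), 85.47522735595703) [[ 614.0139  -406.92303]
 [ 666.9646  -411.1134 ]
 [ 674.87    -311.21753]
 [ 621.9193  -307.02716]]
```

Request:
jog_arm --rows '[0,0,0,-16,0,0,0,0,-30,0,0,0,0,-30,0,0,-15,-22.5,0,0,0,-15,-22.5,0,0,0,-15,-22.5,0,0,0,-15,-22.5,0,0,0,-15,-22.5,0,0,0,0,0,0,-6.9,0,0,0,0,-6.9,0,0,0,0,-6.9,0,0,0,0,-6.9,0,0,0,0,0,0,0,0,0,0]'

```text
time: 4.95
tool_pos: [0.4389, 0.1669, 0.0795]
tool_rot: [3.142, 0.0, 0.117]
contact_force: [0.8, 0.4, -0.9]
opening: 0.0143
```

```bash
python3 - <<'E'
from h import *
p,d=snap("scene",2);q,e=snap("top",2);s=observe();print(np.round(s["tool_pos"],4),np.round(s["tool_rot"],4),s["time"])
a=cv2.resize(p[170:250,190:310],None,fx=5,fy=5,interpolation=cv2.INTER_CUBIC)
b=cv2.resize(q[190:270,180:300],None,fx=5,fy=5,interpolation=cv2.INTER_CUBIC)
cv2.imwrite("pics/c4.png",np.vstack([a[:300],b[:300]])[:,:,::-1])
E
```

```text
[0.439  0.1669 0.0796] [3.1415e+00 2.0000e-04 1.1770e-01] 5.05
```

View pics/c4.png

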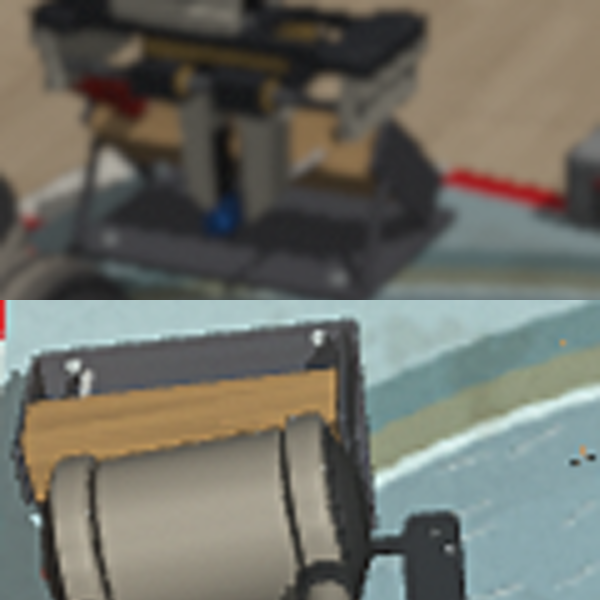

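Top crop: the arm hides the hole. Scene crop: the shaft ends at px (254.8,200.5) just in front of the wood.

```bash
cat >> h.py <<'E'
def proj(n,P):
    c=camera_info(n);E=np.linalg.inv(np.array(c["extrinsics"]));q=E[:3,:3]@np.array(P)+E[:3,3]
    return np.array([c["cx"]+c["fx"]*q[0]/-q[2],c["cy"]-c["fy"]*q[1]/-q[2]])
E
python3 - <<'E'
from h import *
print('tip pred',proj('scene',(.5225,.177,.0796)),'hole',proj('scene',(.5385,.179,.082)))
print('up 5mm',proj('scene',(.5225,.177,.0846)),'fwd5mm',proj('scene',(.5275,.1776,.0796)),'left5',proj('scene',(.5225,.182,.0796)))
p=np.load("pics/scene2.npz")["p"]
print(np.array2string(cv2.cvtColor(p,cv2.COLOR_RGB2GRAY)[194:210,244:264],max_line_width=200))
f=np.load("pics/scene0.npz")["p"]
print(np.array2string(cv2.cvtColor(f,cv2.COLOR_RGB2GRAY)[192:206,252:272],max_line_width=200))
E
```

```text
tip pred [253.00897778 199.26474794] hole [255.72487684 196.20917078]
up 5mm [252.90642891 197.54979322] fwd5mm [253.88529442 198.56266705] left5 [251.46426138 198.90722695]
[[ 69  71  75  86 100 110 114 114 113 112 111 106  99  90  87  91  98  99  99 103]
 [ 72  67  68  80  97 110 113 114 114 113 111 104  90  81  80  86  98 104 104 104]
 [ 72  66  67  77  96 110 113 114 114 114 112 101  82  74  78  84  95 104 106 105]
 [ 72  66  66  78  97 110 113 114 113 115 114 105  84  75  82  90  99 104 108 102]
 [ 71  66  66  78  97 110 114 115 115 116 117 111  97  89  96 102 106 110 109  99]
 [ 72  66  67  79  97 111 115 115 118 121 121 116 110 105 108 111 114 113 112  98]
 [ 71  66  67  78  96 111 117 120 124 127 123 116 113 114 115 116 116 115 112 100]
 [ 71  65  66  77  96 111 120 122 123 123 118 113 114 117 117 117 117 116 112  98]
 [ 72  66  66  76  95 113 121 117 107 103 103 107 111 114 116 117 117 115 109  92]
 [ 70  66  67  76  94 110 110  95  80  75  82  92 100 105 108 111 112 112 102  81]
 [ 71  66  66  75  88  93  83  67  56  56  62  70  78  84  89  94  98  97  89  71]
 [ 71  66  66
[... 865 characters left out ...]
11  95  75  62  52  48  47  52  68]
 [123 123 125 119 104  93 100 113 120 121 119 108  86  68  58  51  49  47  48  52]
 [123 124 125 124 116 113 116 120 122 122 119 107  82  65  55  49  48  49  49  46]
 [123 124 125 125 124 122 123 123 124 124 120 106  81  62  52  47  48  46  48  48]
 [120 122 123 124 124 124 125 126 125 125 120 105  79  60  50  48  47  48  47  48]
 [112 114 116 118 120 123 124 125 125 124 117  98  72  55  50  48  47  48  47  47]
 [ 92  96  99 101 108 113 116 119 121 119 109  86  63  50  46  49  48  47  47  48]
 [ 66  70  73  78  84  90  95 100 104 103  95  76  54  44  46  49  48  48  48  49]
 [ 52  54  56  57  61  65  68  72  75  78  75  65  51  45  46  49  49  47  47  47]]
```

Tip-to-hole in the scene is (2.8,-3.1) px against (2.7,-3.05) predicted, so they agree. Advancing.

Request:
jog_arm --rows '[0,5,0,0,0,0,5,0,0,0,0,4,0,0,0,0,3,0,0,0,0,2,0,0,0,0,2,0,0,0,0,0,0,0,0]' --grip_force 8

```text
time: 5.75
tool_pos: [0.4602, 0.1695, 0.0797]
tool_rot: [3.142, -0.0, 0.12]
contact_force: [-0.5, -0.1, 0.1]
opening: 0.0144
```

Request:
jog_arm --rows '[0,2,0,0,0,0,1,0,0,0,0,1,0,0,0,0,0,0,0,0]'

```text
time: 6.15
tool_pos: [0.4633, 0.1699, 0.0795]
tool_rot: [3.141, 0.001, 0.12]
contact_force: [-1.6, -0.3, 0.5]
opening: 0.0147
```

Light contact as expected inside the mouth. Next I swing the handle up about the captured tip.

Request:
jog_arm --rows '[0,0.9,0,-6.5,0,0,1.3,0,-6.5,0,0,1.9,0,-6.5,0,0,2.4,0,-6.4,0,0,2.9,0,-6.2,0,0,3.2,0,-6,0,0,0,0,0,0]'

```text
time: 6.85
tool_pos: [0.4776, 0.1717, 0.1188]
tool_rot: [-3.141, -0.003, 0.12]
contact_force: [-0.1, -1.1, -0.1]
opening: 0.0145
```

```bash
python3 - <<'E'
from h import *
p,d=snap("scene",3);s=observe();print(np.round(s["tool_pos"],4),s["contact_force"])
a=cv2.resize(p[150:240,190:310],None,fx=6,fy=6,interpolation=cv2.INTER_CUBIC)
cv2.imwrite("pics/c5.png",a[:,:,::-1])
E
```

```text
[0.477  0.1716 0.1182] [-0.2801565  -0.11485082 -1.19971638]
```

View pics/c5.png

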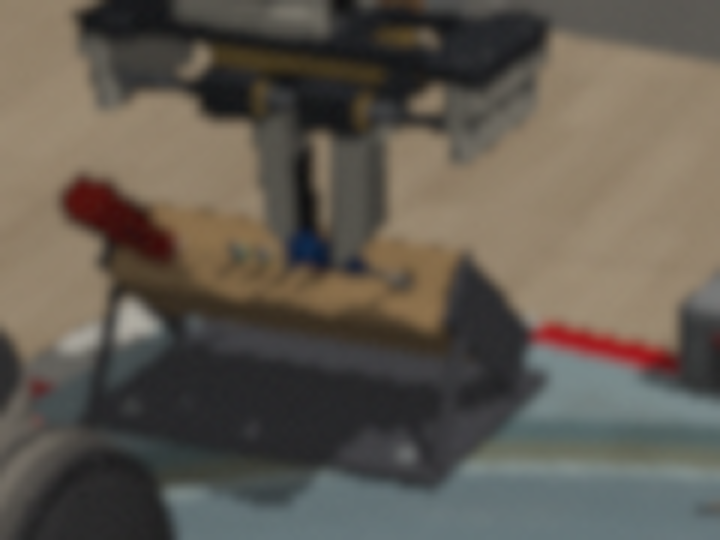

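The scene shows the shaft sloping down into the hole at px (256.7,196.7), so the pivot is working. Continuing to 45° and starting the insertion.

Request:
jog_arm --rows '[0,3.6,0,-5.7,0,0,4,0,-5.4,0,0,2.9,0,-3.4,0,0,3,0,-3.2,0,0,2,0,2,0,0,3,0,3,0,0,3,0,3,0,0,0,0,0,0]'

```text
time: 7.7
tool_pos: [0.4977, 0.174, 0.1267]
tool_rot: [3.141, 0.001, 0.12]
contact_force: [0.2, 0.3, -0.5]
opening: 0.0145
```

Request:
jog_arm --rows '[0,2.4,0,3.6,0,0,2.5,0,3.6,0,0,2.6,0,3.6,0,0,2.6,0,3.5,0,0,2.7,0,3.5,0,0,0,0,0,0]'

```text
time: 8.3
tool_pos: [0.5105, 0.1756, 0.1091]
tool_rot: [3.141, 0.001, 0.12]
contact_force: [-0.1, 0.3, -0.5]
opening: 0.0145
```

Request:
jog_arm --rows '[0,2,0,2.6,0,0,2,0,2.6,0,0,2,0,2.6,0,0,0,0,0,0]'

```text
time: 8.7
tool_pos: [0.5164, 0.1763, 0.1016]
tool_rot: [3.141, 0.001, 0.12]
contact_force: [-0.4, 0.6, -1.5]
opening: 0.0145
```

Request:
jog_arm --rows '[0,1,0,1.2,0,0,1,0,1.2,0,0,0,0,0,0]'

```text
time: 9.0
tool_pos: [0.5172, 0.1764, 0.0999]
tool_rot: [3.141, 0.002, 0.12]
contact_force: [-5.9, -1.0, 7.6]
opening: 0.0146
```

The force of (-5.9, +7.6) N lies along the hole's normal, which means the driver is seated. Releasing and lifting clear.

Request:
jog_arm --rows '[40,0,0,0,0,40,0,0,0,0,40,0,0,0,0,40,0,0,0,0,40,0,0,-10,0,40,0,0,-40,0,40,0,0,-45,0,40,-40,0,-25,0,40,-45,0,0,0,40,-40,30,0,0,40,-20,40,0,0,40,0,40,0,0,40,0,40,0,0,40,0,0,0,0]'

```text
time: 10.4
tool_pos: [0.3931, 0.0066, 0.2205]
tool_rot: [3.14, -0.002, 0.115]
contact_force: [0.2, 0.4, 0.4]
opening: 0.04
```

```bash
python3 - <<'E'
from h import *
p,d=snap("scene",4);q,e=snap("top",4);s=observe();print(np.round(s["tool_pos"],4),s["time"])
a=cv2.resize(p[160:240,205:305],None,fx=6,fy=6,interpolation=cv2.INTER_CUBIC)[:300]
b=cv2.resize(q[195:255,170:270],None,fx=6,fy=6,interpolation=cv2.INTER_CUBIC)[:300]
cv2.imwrite("pics/c6.png",np.vstack([a,b])[:,:,::-1])
X=cloud("top",e)
h=cv2.cvtColor(q,cv2.COLOR_RGB2HSV);H,S,V=[h[...,i].astype(int) for i in range(3)]
m=((H>98)&(H<118)&(S>130));m[:,:225]=0;m[:,260:]=0;m[:200]=0;m[262:]=0
v,u=np.nonzero(m);z=X[m];print('blue n',len(z),'px',u.min(),u.max(),v.min(),v.max());o=np.argsort(z[:,2])
if len(z):
    print(np.round(z[o][::max(1,len(z)//8)],3))
    rel=z-np.array([.5385,.179,.082]);n=np.array([-.702,-.085,.7071]);print('height over face',np.percentile(rel@n,[2,50,98]))
    print('pca',np.linalg.svd(z-z.mean(0),full_matrices=False)[2][0])
mr=((H<4)|(H>174))&(S>150)&(V>70);mr[:,210:]=0;mr[:,183:]&=True;mr[:,:185]=0;mr[:222]=0;mr[262:]=0
z=X[mr];v,u=np.nonzero(mr);print('red px',u.min(),u.max(),v.min(),v.max())
for l in np.arange(.44,.53,.01):
    k=(z[:,0]>l)&(z[:,0]<l+.01)
    if k.sum()>3: print(round(l,2),k.sum(),np.round(z[k].mean(0),4),'y',np.round(np.percentile(z[k,1],[3,97]),4))
E
```

```text
[0.3925 0.0097 0.22  ] 10.5
blue n 62 px 236 241 219 235
[[0.536 0.176 0.083]
 [0.53  0.172 0.09 ]
 [0.518 0.171 0.096]
 [0.508 0.167 0.102]
 [0.496 0.18  0.107]
 [0.507 0.169 0.111]
 [0.493 0.173 0.114]
 [0.487 0.167 0.116]
 [0.495 0.175 0.119]]
height over face [0.00593956 0.04638778 0.06089817]
pca [-0.8077254  -0.12381064  0.57641183]
red px 189 198 223 247
0.45 27 [0.4558 0.2876 0.1328] y [0.2784 0.2968]
0.46 32 [0.4647 0.286  0.1351] y [0.277  0.2967]
0.47 28 [0.4746 0.287  0.1277] y [0.2775 0.2974]
0.48 26 [0.4845 0.288  0.1202] y [0.2797 0.2972]
0.49 20 [0.4957 0.2911 0.1097] y [0.2829 0.2998]
0.5 18 [0.5052 0.2929 0.1023] y [0.2867 0.3002]
0.51 19 [0.5151 0.2935 0.0931] y [0.2879 0.3008]
0.52 4 [0.5222 0.2966 0.0885] y [0.2933 0.2992]
```

View pics/c6.png

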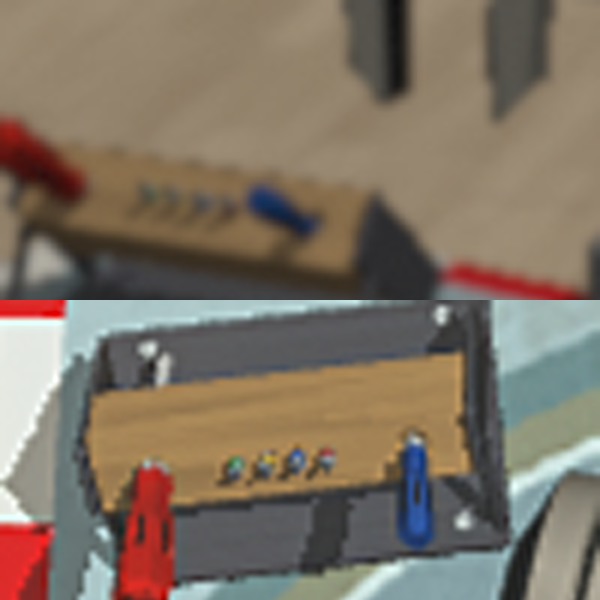

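The blue handle sits on the block in its hole (top crop (415,500)): its end is 61 mm above the face and the handle is 60 mm long, so it is seated with a little sag. Next is the red driver.

Request:
jog_arm --rows '[55,19,-38.5,0,0,55,19,-38.5,0,0,55,19,-38.5,0,0,55,19,-38.5,0,0,55,19,-38.5,0,0,55,19,-38.5,0,0,55,19,-38.5,0,0,55,0,0,0,0,55,0,0,0,0]'

```text
time: 11.4
tool_pos: [0.4908, 0.2958, 0.2189]
tool_rot: [3.141, 0.001, 0.124]
contact_force: [-0.3, -0.6, 0.6]
opening: 0.0548
```

```bash
python3 - <<'E'
from cell import *
import numpy as np
s=observe();print(np.round(s["tool_pos"],4),np.round(s["tool_rot"],4),np.round(s["qpos"],2))
E
```

```text
[0.4908 0.2958 0.2189] [3.1411e+00 1.5000e-03 1.2400e-01] [ 0.41  0.44  1.4  -0.    1.31  1.86]
```

Request:
jog_arm --rows '[55,1.2,4.5,20,0,55,0,0,30,0,55,0,0,30,0,55,0,0,25,0,55,0,0,15,0,55,0,0,7,0,55,0,0,0,0,0,0,0,0,0,0,0,0,0,0,0,0,0,0,0,0,0,0,0,0,0,0,0,0,0,0,0,0,0,0]' --grip_force 20

```text
time: 12.7
tool_pos: [0.494, 0.29, 0.093]
tool_rot: [-3.141, -0.001, 0.12]
contact_force: [-1.4, 3.1, 3.2]
opening: 0.0225
```

Request:
jog_arm --rows '[0,-2,0,-2,0,0,-5,0,-5,0,0,-7,0,-7,0,0,-7,0,-7,0,0,-7,0,-7,0]'

```text
time: 13.2
tool_pos: [0.4647, 0.2856, 0.121]
tool_rot: [3.141, 0.001, 0.12]
contact_force: [-0.3, 0.4, -1.2]
opening: 0.0222
```

Request:
jog_arm --rows '[0,-7,0,-7,0,0,-7,0,-7,0,0,-7,0,-7,0,0,-7,0,-7,0,0,-7,0,-7,0,0,-7,0,-7,0,0,0,0,0,0]'

```text
time: 13.9
tool_pos: [0.4241, 0.2813, 0.1638]
tool_rot: [-3.141, -0.002, 0.121]
contact_force: [0.4, 0.2, -0.5]
opening: 0.0226
```

```bash
python3 - <<'E'
from h import *
p,d=snap("scene",5);q,e=snap("top",5);s=observe();print(np.round(s["tool_pos"],4),s["time"],s["opening"],s["contact_force"])
a=cv2.resize(p[130:240,190:310],None,fx=5,fy=5,interpolation=cv2.INTER_CUBIC)
b=cv2.resize(q[185:265,170:270],None,fx=5,fy=5,interpolation=cv2.INTER_CUBIC)[:,:200]
cv2.imwrite("pics/c7.png",np.hstack([a[:400],b[:400]])[:,:,::-1])
E
```

```text
[0.4245 0.2812 0.1628] 14.0 0.022057584792112537 [ 0.24303527 -0.36558873 -0.56275741]
```

View pics/c7.png

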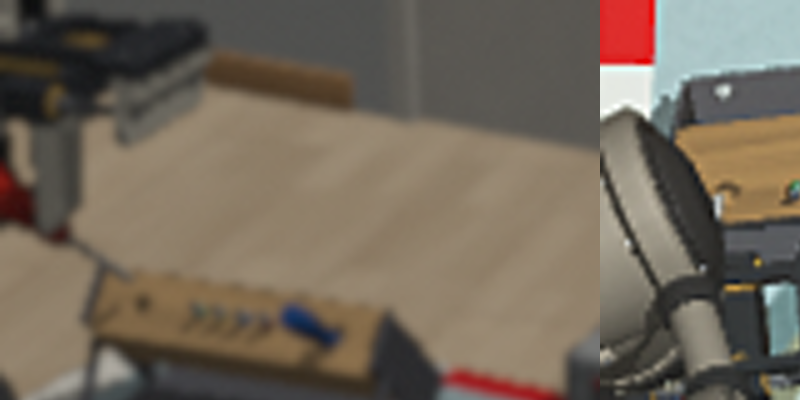

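The red driver is out: its empty hole shows at scene px (218,190) and the tip hovers near it at (215.6,185). Now I go up, forward over the ridge, then lower so the ridge swings the shaft level.

Request:
jog_arm --rows '[0,0,0,-15,0,0,0,0,-15,0,0,12,0,0,0,0,12,0,0,0,0,12,0,0,0,0,0,0,10,0,0,0,0,8,0,0,0,0,8,0,0,0,0,8,0,0,0,0,8,0,0,0,0,8,0,0,0,0,8,0]'

```text
time: 15.2
tool_pos: [0.4602, 0.2855, 0.1341]
tool_rot: [-3.141, -0.001, 0.12]
contact_force: [-0.1, -0.3, 0.1]
opening: 0.0221
```

Request:
jog_arm --rows '[0,0,0,8,0,0,0,0,8,0,0,0,0,8,0,0,0,0,8,0,0,0,0,0,0]'

```text
time: 15.7
tool_pos: [0.4596, 0.2851, 0.1012]
tool_rot: [3.141, 0.002, 0.12]
contact_force: [-0.7, -0.5, -0.1]
opening: 0.0218
```

Request:
jog_arm --rows '[0,0,0,5,0,0,0,0,5,0,0,0,0,4,0,0,0,0,0,0]'

```text
time: 16.1
tool_pos: [0.4598, 0.2852, 0.0879]
tool_rot: [3.141, 0.001, 0.12]
contact_force: [-0.5, 0.2, 0.0]
opening: 0.022
```

```bash
python3 - <<'E'
from h import *
p,d=snap("scene",6);q,e=snap("top",6);s=observe();print(np.round(s["tool_pos"],4),s["time"],s["opening"],s["contact_force"])
a=cv2.resize(p[150:250,180:300],None,fx=5,fy=5,interpolation=cv2.INTER_CUBIC)
b=cv2.resize(q[185:285,170:230],None,fx=5,fy=5,interpolation=cv2.INTER_CUBIC)[:,:200]
cv2.imwrite("pics/c8.png",np.hstack([a,b])[:,:,::-1])
E
```

```text
[0.46   0.2853 0.0884] 16.2 0.021549712971214153 [-0.52063112  1.03003877  0.12263808]
```

View pics/c8.png

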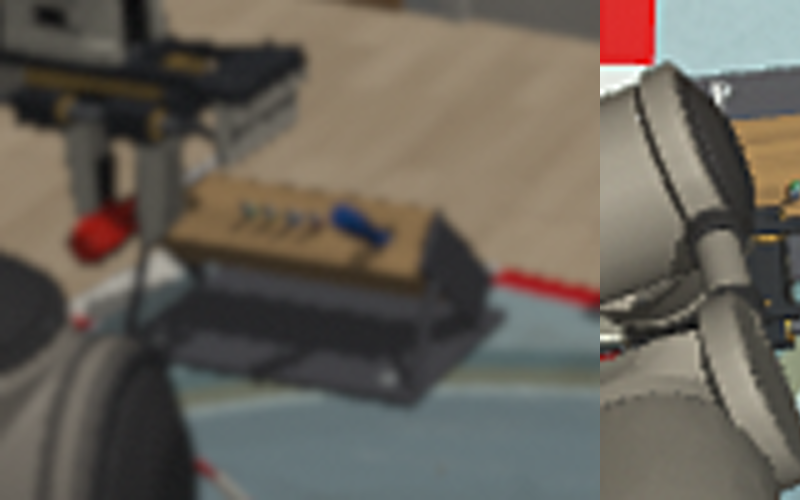

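Scene crop: the handle runs (90,240)→(130,215) with the shaft at (190,180)→(215,165), lying level across the ridge. I lift off and carry it to the car side.

Request:
jog_arm --rows '[0,0,0,-8,0,0,0,0,-18,0,0,0,0,-25,0,0,0,0,-20,0,0,0,0,-6,0,0,0,0,0,0]' --grip_force 25

```text
time: 16.8
tool_pos: [0.4606, 0.2855, 0.1665]
tool_rot: [-3.141, -0.002, 0.12]
contact_force: [-0.2, -0.2, -0.7]
opening: 0.022
```

Request:
jog_arm --rows '[0,-2.3,15,0,0,0,-3.8,25,0,0,0,-5.3,35,0,0,0,-5.4,36,0,0,0,-5.4,36,0,0,0,-5.4,36,0,0,0,-5.4,36,0,0,0,-5.4,36,0,0,0,-5.4,36,0,0,0,-5.4,36,0,0,0,-5.4,36,0,0,0,-5.4,36,0,0,0,-5.4,36,0,0,0,-5.4,36,0,0,0,-5.4,36,0,0,0,-5.4,36,0,0,0,-5.4,36,0,0,0,-5.3,35,0,0,0,-3.8,25,0,0,0,-2.4,16,0,0]'

```text
time: 18.8
tool_pos: [0.4392, -0.3785, 0.164]
tool_rot: [-3.14, 0.002, 0.118]
contact_force: [-0.1, 0.2, -0.5]
opening: 0.0217
```

Request:
jog_arm --rows '[0,0,0,0,3.8,0,0,0,0,3.8,0,0,0,0,3.8,0,0,0,0,0,0,0,0,0,0]'

```text
time: 19.3
tool_pos: [0.4404, -0.3763, 0.165]
tool_rot: [-3.141, 0.001, -0.077]
contact_force: [-0.1, -0.5, -1.6]
opening: 0.0218
```

```bash
python3 - <<'E'
from h import *
p,d=snap("scene",7);q,e=snap("top",7);s=observe();print(np.round(s["tool_pos"],4),np.round(s["tool_rot"],4),s["time"],s["opening"],s["contact_force"])
a=cv2.resize(p[165:275,380:540],None,fx=5,fy=5,interpolation=cv2.INTER_CUBIC)[:310]
b=cv2.resize(q[155:260,380:540],None,fx=5,fy=5,interpolation=cv2.INTER_CUBIC)[:290]
cv2.imwrite("pics/c9.png",np.vstack([a,b])[:,:,::-1])
E
```

```text
[ 0.4406 -0.3765  0.1653] [-3.1412e+00  5.0000e-04 -7.7300e-02] 19.4 0.02144955627815297 [ 0.46532842  0.46715061 -0.63722893]
```

View pics/c9.png

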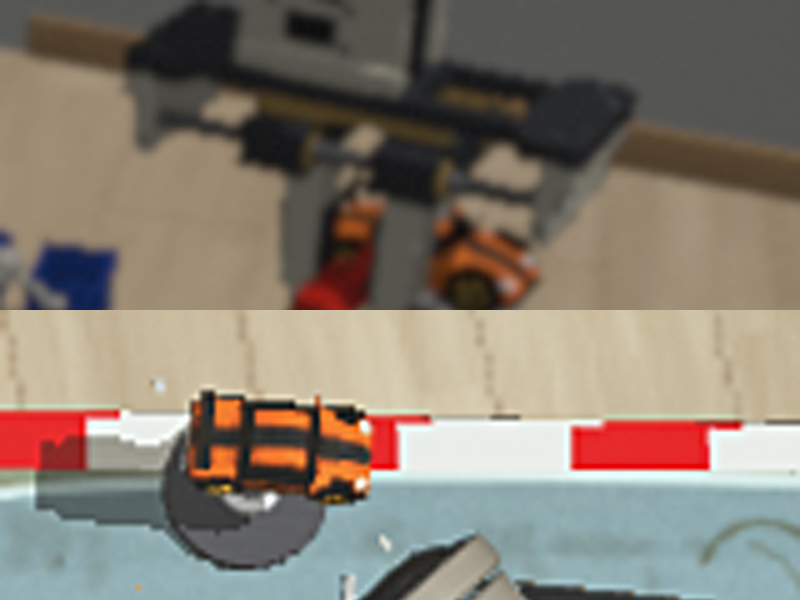

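Top crop: the shaft tip is near px (449,208). The car's robot-side edge at the front wheel is near (447,192.5).

```bash
python3 - <<'E'
from h import *
P=np.array([.5642,-.3861,.179])
for n in('top','scene'): print(n,'tip pred',proj(n,P),'+5z',proj(n,P+[0,0,.005]),'+5x',proj(n,P+[.005,0,0]))
print('wheel edge z.099/.111',onz('top',447,192.5,.099),onz('top',447,192.5,.111))
q=np.load("pics/top7.npz");g=cv2.cvtColor(q["p"],cv2.COLOR_RGB2GRAY)
print(np.array2string(g[202:216,442:456],max_line_width=200))
print(np.array2string(g[184:198,438:456],max_line_width=200))
p=np.load("pics/scene7.npz")["p"];p1=np.load("pics/scene1.npz")["p"]
df=np.abs(p.astype(int)-p1).max(2)
print(np.array2string(df[212:234,450:480],max_line_width=240))
X=cloud('top',q["d"]);print(np.round(X[206:214,447:452,2],3))
E
```

```text
top tip pred [451.31882146 205.55929032] +5z [451.71783912 205.17214326] +5x [451.29744128 203.66378988]
scene tip pred [470.28363028 200.18372913] +5z [470.55717406 198.12671574] +5x [470.87957388 199.39001213]
wheel edge z.099/.111 [ 0.61690261 -0.39135903  0.099     ] [ 0.6141495  -0.38894619  0.111     ]
[[168 166 161 161 163 165 163 161 160 157 155 150 150 148]
 [165 162 159 160 161 165 164 164 162 159 156 157 153 153]
 [166 164 165 165 164 165 166 168 166 164 162 162 163 162]
 [168 169 170 170 170 169 169 175 174 170 168 167 170 171]
 [168 170 172 171 170 170 169 173 173 172 170 169 170 173]
 [166 168 169 168 170 172 173 179 180 170 167 168 172 174]
 [171 167 167 169 170 173 110 160 215 176 169 168 174 185]
 [169 168 168 169 171 173 129 189 206 174 168 175 185 127]
 [168 169 167 168 170 171 148 200 201 172 174 187 128  56]
 [167 170 169 167 170 171 115 202 199 176 184 130  56  35]
 [167 167 168 167 168 173 111 209 222 192 105  50  34  38]
 [167 165 167 170 171 176 117 224 183  87  37  33  38  40]
 [169 168 167 167 170 179 108 180  87  32  34  39  41  43]
 [167 167 167 170 174 1
[... 3399 characters left out ...]
   7   6   5   5   6   5]
 [  6   7   2   7  13   2   4   6   5   4   4   4   4   4   3   5   6   7   7   6   7   6   7   6   7   6   7   7   6   7]
 [  7   7   6   4   2   5   5   7   5   5   4   5   5   5   4   5   6   6   7   8   7   7   6   6   7   6   6   6   7   7]
 [  8   7   7   6   7   7   7   5   5   5   4   3   4   4   5   5   5   6   7   7   7   7   7   7   8   7   7   6   7   6]]
[[ 0.     0.004 -0.009 -0.006  0.001]
 [-0.005  0.003 -0.002 -0.004  0.003]
 [-0.007 -0.003  0.168  0.167  0.003]
 [ 0.001  0.157  0.168  0.17  -0.   ]
 [-0.005  0.164  0.164  0.165  0.002]
 [ 0.007 -0.005  0.165  0.17  -0.012]
 [-0.003  0.172  0.165  0.171 -0.002]
 [ 0.003  0.165  0.169  0.166  0.499]]
```

```bash
python3 - <<'E'
from h import *
D=[];
for i in range(14): p,d=read_camera("top");D.append(d)
D=np.array(D);m=np.median(D,0);X=cloud("top",m);np.savez("pics/top8.npz",p=p,d=m)
print('noise',D[:,209:213,449].std(0))
print(np.round(X[206:216,447:452,2],4));print(np.round(X[206:216,449],4))
for pt in((449.6,207.6,.165),):print('tip',onz('top',*pt))
print('hub bottom',onz('top',446.8,193.3,.087),'car roof etc z',np.round(X[186:194,444:450,2],3))
s=observe();print(s["time"],np.round(s["tool_pos"],4))
E
```

```text
noise [0.00329933 0.00492191 0.00472167 0.00368329]
[[-1.100e-03 -3.000e-04 -1.300e-03  1.200e-03 -2.600e-03]
 [-1.000e-04 -2.000e-04 -5.000e-04  1.000e-04  9.000e-04]
 [ 1.400e-03 -1.200e-03  1.674e-01  1.663e-01 -7.000e-04]
 [-1.100e-03 -3.000e-03  1.680e-01  1.671e-01 -2.000e-04]
 [-9.000e-04 -2.400e-03  1.682e-01  1.698e-01 -2.800e-03]
 [-3.000e-04  4.000e-04  1.719e-01  1.667e-01 -9.000e-04]
 [-2.300e-03 -2.700e-03  1.702e-01  1.675e-01 -6.000e-04]
 [-2.800e-03  4.000e-04  1.710e-01  1.699e-01  4.991e-01]
 [ 1.800e-03 -8.000e-04  1.715e-01  4.960e-01  5.017e-01]
 [ 1.000e-04 -1.800e-03  4.947e-01  4.984e-01  5.016e-01]]
[[ 6.001e-01 -4.169e-01 -1.300e-03]
 [ 5.970e-01 -4.167e-01 -5.000e-04]
 [ 5.600e-01 -3.824e-01  1.674e-01]
 [ 5.572e-01 -3.822e-01  1.680e-01]
 [ 5.546e-01 -3.822e-01  1.682e-01]
 [ 5.512e-01 -3.814e-01  1.719e-01]
 [ 5.489e-01 -3.817e-01  1.702e-01]
 [ 5.461e-01 -3.815e-01  1.710e-01]
 [ 5.433e-01 -3.814e-01  1.715e-01]
 [ 4.790e-01 -3.154e-01  4.947e-01]]
tip [ 0.56159367 -0.38446748  0.165     ]
hub bottom [ 0.61739737 -0.39319923  0.087     ] car roof etc z [[0.113 0.112 0.11  0.111 0.11  0.109]
 [0.111 0.114 0.111 0.109 0.109 0.11 ]
 [0.111 0.109 0.111 0.11  0.108 0.107]
 [0.109 0.11  0.111 0.11  0.112 0.112]
 [0.112 0.11  0.111 0.115 0.11  0.108]
 [0.109 0.111 0.112 0.11  0.11  0.112]
 [0.104 0.106 0.106 0.107 0.104 0.106]
 [0.095 0.092 0.094 0.092 0.094 0.096]]
20.1 [ 0.4408 -0.3767  0.1655]
```

The depth slope suggests the blade points about 13° down, which is marginal. I turn the driver sideways to the scene camera to measure the pitch properly.

Request:
jog_arm --rows '[0,0,0,0,4,0,0,0,0,7.5,0,0,0,0,7.5,0,0,0,0,7.5,0,0,0,0,7.5,0,0,0,0,7.5,0,0,0,0,7.5,0,0,0,0,5,0,0,0,0,3,0,0,0,0,0,0,0,0,0,0]'

```text
time: 21.2
tool_pos: [0.4408, -0.3768, 0.1656]
tool_rot: [3.142, -0.0, -1.072]
contact_force: [0.2, 0.1, 0.2]
opening: 0.022
```

```bash
python3 - <<'E'
from h import *
p,d=snap("scene",9);q,e=snap("top",9);s=observe();print(np.round(s["tool_pos"],4),np.round(s["tool_rot"],4),s["time"],s["opening"])
T=s["tool_pos"];y=s["tool_rot"][2];f=np.array([np.cos(y),np.sin(y),0])
for L,z in((124,.014),(124,-.015),(0,.014),(-45,.014)): print(L,z,proj('scene',T+f*L/1000+[0,0,z]),proj('top',T+f*L/1000+[0,0,z]))
c=proj('scene',T+f*.05).astype(int);x0,y0=c-[80,60]
a=cv2.resize(p[y0:y0+110,x0:x0+160],None,fx=5,fy=5,interpolation=cv2.INTER_CUBIC);print('origin',x0,y0)
cv2.imwrite("pics/c10.png",a[:,:,::-1])
E
```

```text
[ 0.4408 -0.3768  0.1655] [ 3.1415e+00 -1.0000e-04 -1.0725e+00] 21.3 0.02173379294875557
124 0.014 [509.83765815 220.24608357] [490.36637738 230.64481256]
124 -0.015 [507.70067099 232.73349039] [487.38104845 232.40277283]
0 0.014 [449.89473806 220.29928198] [448.24100891 252.76898523]
-45 0.014 [428.13078255 220.31859715] [432.84895114 260.85286809]
origin 393 166
```

View pics/c10.png

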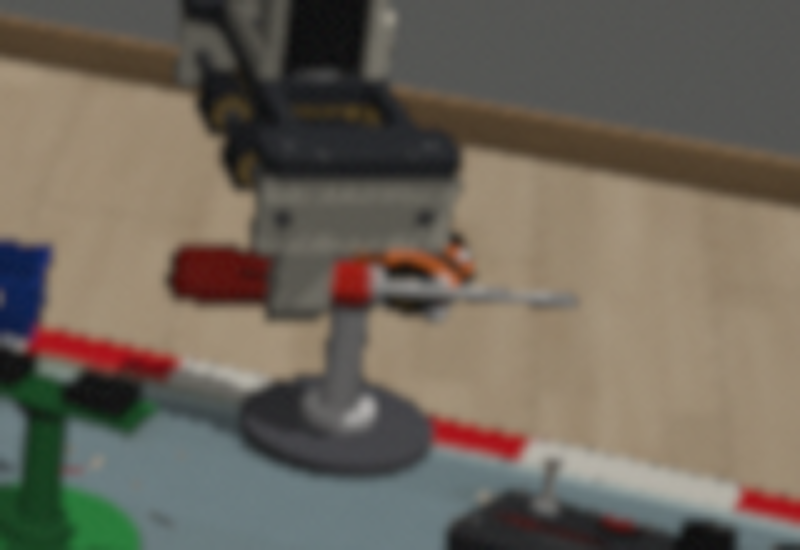

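The driver reads clearly in this side view. Shaft collar (370,283) → tip (575,299) is about 5° blade-down (grip→tip agrees at 4.6°), well inside 15°, with the tip z about 0.0665 m above the axle height. I turn back, lower, and approach partway.

Request:
jog_arm --rows '[0,0,0,0,-4,0,0,0,0,-7.5,0,0,0,0,-7.5,0,0,0,0,-7.5,0,0,0,0,-7.5,0,0,0,0,-7.5,0,0,0,0,-7.5,0,0,0,0,-5,0,0,0,0,-3,0,0,0,0,0]'

```text
time: 22.3
tool_pos: [0.4409, -0.3767, 0.1655]
tool_rot: [3.142, -0.0, -0.078]
contact_force: [0.2, -0.7, -1.3]
opening: 0.0214
```

Request:
jog_arm --rows '[0,0,2,8,0,0,0,0,15,0,0,0,0,18,0,0,0,0,16,0,0,0,0,10,0,0,4,0,0,0,0,8,0,0,0,0,8,0,0,0,0,6,0,0,0,0,4,0,0,0,0,0,0,0,0,0,0,0,0,0]'

```text
time: 23.5
tool_pos: [0.4706, -0.381, 0.0986]
tool_rot: [3.142, 0.0, -0.079]
contact_force: [0.4, 0.2, -0.3]
opening: 0.0217
```

```bash
python3 - <<'E'
from h import *
D=[]
for i in range(6): p,d=read_camera("top");D.append(d)
m=np.median(D,0);X=cloud("top",m);s=observe();print(np.round(s["tool_pos"],4),np.round(s["tool_rot"],4),s["time"],s["contact_force"])
g=cv2.cvtColor(p,cv2.COLOR_RGB2GRAY)
print(np.array2string(g[186:216,440:456],max_line_width=200));print(np.round(X[196:212,446:451,2],3))
T=s["tool_pos"];y=s["tool_rot"][2];f=np.array([np.cos(y),np.sin(y),0]);P=T+f*.122+[0,0,.001];print('tip fk',P,proj('top',P),proj('scene',P))
q,_=snap("scene",10);q1=np.load("pics/scene1.npz")["p"]
print(np.array2string(q[214:232,460:486].astype(int).sum(2)//3,max_line_width=240))
E
```

```text
[ 0.4704 -0.3811  0.0986] [ 3.1415 -0.     -0.0791] 23.8 [ 0.01723439  0.52835626 -0.91865435]
[[106  50  23 104 159 158 158 155 158 157 154 150 144 135  91  78]
 [ 45  33  24  87 157 161 163 161 162 157 153 148 141 134 233 239]
 [ 34  32  19 151 162 165 110  99 129 162 156 168 195 156 226 228]
 [ 34  28  65 166 171 148  60  36  49  62  82 229 252 198 192 190]
 [ 54  39 134 127  86  69  35  30  33  23  70 217 202 137 161 163]
 [ 58  42  96  56  29  29  28  30  33  29  34  90  68 146 167 162]
 [ 96  54  37  29  34  94  76 109  57  26  18  30  38 122 162 163]
 [ 96  92  92  81  67  78  46  60  64  79  65 154 163 165 165 164]
 [ 97  97  99  96  89 141 159 161 166 165 160 170 167 165 162 162]
 [ 91  93  93  93  84 162 169 167 169 169 166 164 163 163 162 162]
 [ 95  95  93  90  91 162 167 162 164 165 162 162 163 162 163 166]
 [ 97  96  95  90 117 162 164 161 161 164 162 161 163 165 169 142]
 [ 95  95  92  92 155 164 161 162 162 163 161 161 163 170 114  59]
 [ 94  93  83 118 162 164 162 162 161 161 163 166 171 116  51  34]
 [ 92  88  87 155 165 166 164 161 159 158 168 174 117  53  37  42]

[... 2942 characters left out ...]
  77  68  64  70  70  53  33  30  44  56  64  76  99 121]
 [ 23  22  21  23  24  23  24  24  32  48  62  70  66  62  62  63  61  49  40  42  47  52  61  83 107 124]
 [ 23  24  24  23  22  23  23  24  30  45  58  60  56  53  53  53  50  46  44  47  49  50  60  79  97 106]
 [ 33  29  26  25  23  21  23  24  31  46  57  62  63  62  65  66  64  59  49  49  49  48  52  62  70  75]
 [ 51  45  41  38  33  29  26  23  30  44  59  71  81  89  99 101  97  88  74  67  66  58  51  49  50  52]
 [ 69  64  62  58  52  44  40  34  35  46  67  86 102 115 125 127 124 115 105 102 100  91  75  66  63  58]
 [ 79  77  77  75  69  64  60  54  52  63  88 109 123 131 136 134 132 129 126 127 126 119 107 100  98  88]]
```

```bash
python3 - <<'E'
from h import *
t=onz('top',446.4,201.6,.100);h=onz('top',446.8,193.3,.087)
f=np.array([np.cos(-.079),np.sin(-.079),0]);l=np.array([-f[1],f[0],0])
print(t,h,'gap',(h-t)@f,'lat (hub left of tip +)',(h-t)@l)
# wheel column extent using scene (u corrected for -1px bias)
for u in (474.5,473.5):
    g=onz('scene',u,222.7,.099);print('scene hub',g,'gap from FK tip',(g-[.592,-.3908,.0996])@f,'lat',(g-[.592,-.3908,.0996])@l)
# rim centre in scene by gold blob, scene1
p=np.load('pics/scene1.npz')['p'];H=cv2.cvtColor(p,cv2.COLOR_RGB2HSV)
print(np.array2string(cv2.cvtColor(p,cv2.COLOR_RGB2GRAY)[213:233,464:486],max_line_width=200))
E
```

```text
[ 0.59131722 -0.38926885  0.1       ] [ 0.61739737 -0.39319923  0.087     ] gap 0.026308991970320602 lat (hub left of tip +) -0.00185993136734458
scene hub [ 0.62236192 -0.39037707  0.099     ] gap from FK tip 0.03023384967458347 lat 0.0028177056982175265
scene hub [ 0.62123075 -0.38828768  0.099     ] gap from FK tip 0.028941317970062674 lat 0.004811313729939362
[[ 12  12  13  19  23  20  26  40  52  54  54  66  80  90  90  84  73  56  45  46  64  90]
 [ 23  18  16  18  25  32  43  63  77  75  64  59  64  72  80  84  85  75  62  52  58  79]
 [ 41  34  30  29  38  45  61  83  98  94  84  74  66  64  66  73  79  81  81  80  89  99]
 [ 54  46  45  43  48  55  73  95 104 103  97  90  84  78  72  67  66  73  82  95 114 128]
 [ 59  56  55  54  55  61  77  91  94  90  87  87  89  90  86  82  72  67  70  86 113 132]
 [ 58  55  56  55  56  60  65  70  65  57  59  65  74  84  89  92  88  79  68  70  90 109]
 [ 56  53  52  53  53  48  45  40  34  29  28  36  46  59  73  89  99  99  86  71  71  85]
 [ 53  52  51  52  47  40  28  23  27  25  26  29  27  33  54  80 107 120 114  94  76  71]
 [ 58 
[... 386 characters left out ...]
4  35  39  39  36  34  35  31  22  27  42  58  68  78  99 120]
 [ 68  72  75  79  82  72  52  37  37  34  33  31  29  26  25  39  53  65  79  97 114 128]
 [ 53  59  72  90 105  98  79  63  53  41  36  32  31  34  47  64  79  92 104 117 127 132]
 [ 66  70  86 110 124 122 111 101  89  71  61  59  59  63  70  85 103 115 121 127 132 133]
 [ 82  86 102 123 134 135 131 128 121 108 101  99  98  93  90  97 111 122 125 130 133 133]
 [ 88  91 108 129 136 138 139 138 135 130 127 125 123 117 110 112 118 124 129 132 132 132]
 [ 88  92 108 129 137 138 139 139 138 137 135 135 131 128 126 127 129 131 132 133 132 132]
 [ 87  89 107 129 137 137 138 139 138 138 136 134 132 131 131 133 133 134 134 133 132 132]]
```

Gap is 26 mm (top) or 29–30 mm (scene). The lateral readings of -2 mm and +3 to +5 mm bracket zero. I advance 15 mm and settle.

Request:
jog_arm --rows '[0,2,0,0,0,0,4,0,0,0,0,4,0,0,0,0,3,0,0,0,0,2,0,0,0,0,0,0,0,0,0,0,0,0,0,0,0,0,0,0,0,0,0,0,0]'

```text
time: 24.75
tool_pos: [0.4854, -0.3823, 0.0985]
tool_rot: [3.142, 0.0, -0.079]
contact_force: [0.9, -0.3, 0.1]
opening: 0.0218
```

```bash
python3 - <<'E'
from h import *
D=[]
for i in range(6): p,d=read_camera("top");D.append(d)
X=cloud("top",np.median(D,0));s=observe();print(np.round(s["tool_pos"],4),np.round(s["tool_rot"],4),s["time"],s["contact_force"],s["opening"])
g=cv2.cvtColor(p,cv2.COLOR_RGB2GRAY)
print(np.array2string(g[188:208,440:456],max_line_width=200));print(np.round(X[193:203,445:451,2],3))
p0=np.load("pics/top0.npz")["p"]
h0=[cv2.cvtColor(a,cv2.COLOR_RGB2HSV) for a in(p0,p)]
for n,(a,b,c,e) in dict(car=(410,165,475,195),cone=(340,278,368,298),cap=(445,285,462,300),blue=(228,205,250,245)).items():
    r=[]
    for h in h0:
        w=h[b:e,a:c];m=(w[...,1]>130)&(w[...,2]>60);v,u=np.nonzero(m);r.append((len(u),np.round(u.mean()+a,2) if len(u) else 0,np.round(v.mean()+b,2) if len(u) else 0))
    print(n,r)
E
```

```text
[ 0.4855 -0.3823  0.0986] [ 3.1415e+00 -1.0000e-04 -7.8900e-02] 25.05 [-0.02734579 -0.08996495 -1.3603877 ] 0.021713883113453132
[[ 35  32  18 151 162 165 111  97 130 163 156 168 194 155 225 229]
 [ 33  29  66 165 170 148  59  36  49  61  82 229 252 197 194 194]
 [ 54  39 134 125  86  71  36  29  31  24  70 216 204 139 165 175]
 [ 57  40  95  55  31  28  28  31  31  30  33  90  70 151 182 123]
 [ 95  54  37  28  35  93  76 109  55  26  19  29  43 137 121  58]
 [ 97  93  91  81  68  77  45  61  66  79  67 160 181  98  50  38]
 [ 96  98 101  97  89 140 158 162 166 166 164 187 110  47  37  40]
 [ 92  93  92  93  84 160 167 165 169 175 182 104  45  37  42  48]
 [ 95  94  93  90  89 171 194 192 172 180 104  43  36  42  46  46]
 [ 96  98  94  91 121 128 175 203 185 103  44  36  40  46  45  45]
 [ 95  94  92  94 160 127 183 188  93  39  35  42  45  46  49  80]
 [ 95  93  81 119 169 106 152  86  35  35  39  44  45  47  79 144]
 [ 92  87  87 159 178 138  72  35  37  41  44  42  47  72 138 159]
 [ 88 106 155 173 148  71  35  38  42  43  42  44  76 134 150 153]
 [105 158 174 183  80  33  36  40
[... 437 characters left out ...]
  0.004  0.     0.001]
 [-0.005 -0.001 -0.001  0.002  0.004 -0.   ]
 [-0.     0.099  0.104 -0.002  0.001  0.435]
 [ 0.002  0.1    0.098 -0.001  0.438  0.44 ]
 [-0.001  0.1    0.103  0.437  0.44   0.442]
 [-0.001  0.097  0.432  0.438  0.44   0.445]
 [ 0.     0.432  0.436  0.438  0.442  0.445]
 [ 0.428  0.432  0.435  0.442  0.444  0.451]
 [ 0.431  0.434  0.439  0.442  0.451  0.453]]
car [(401, np.float64(439.81), np.float64(182.17)), (409, np.float64(439.75), np.float64(182.17))]
cone [(75, np.float64(353.77), np.float64(287.6)), (0, 0, 0)]
cap [(16, np.float64(455.0), np.float64(291.5)), (16, np.float64(455.0), np.float64(291.5))]
blue [(0, 0, 0), (64, np.float64(238.94), np.float64(227.67))]
```

Gap is now about 11–15 mm. The car and the bottle's cap are unmoved to within 0.1 px, and blue is in its hole. A quick cone check in the scene view, then I hand in.

```bash
python3 - <<'E'
from h import *
q,_=snap("scene",11);q0=np.load("pics/scene0.npz")["p"]
for a in(q0,q):
    w=cv2.cvtColor(a,cv2.COLOR_RGB2HSV)[268:295,318:346];m=((w[...,0]<14)|(w[...,0]>174))&(w[...,1]>130)&(w[...,2]>70);v,u=np.nonzero(m);print('cone',len(u),u.mean()+318,v.mean()+268)
print(hand_in())
E
```

```text
cone 70 331.87142857142857 282.8
cone 70 331.87142857142857 282.8
the job is handed in; nothing more can be done
None
```

The job is handed in at about 25 s of the 70 s allowed. By my checks every step was met, but the hand-in gives no verdict.

- **Blue screwdriver:** I gripped its handle, caught the blade in the mouth of the empty hole, swung the handle up to 45° and pushed it in until the force showed it seated. After release, depth put the handle end 61 mm above the block face. With a 60 mm handle, that means it is seated. It sags a little; a rough depth fit gave its line about 10° off the hole's, against a limit of 14°. It was still there in the last picture.
- **Red screwdriver:** I drew it straight out, levelled it by lowering the shaft onto the block's ridge, and carried it to the front wheel. It is gripped at 25 N.
    - **Tilt:** a side view showed the blade about 5° down (limit 15°). An earlier depth reading of the tip had suggested about 13°; I think the narrowing blade misled it.
    - **Gap to the wheel:** about 11 mm by the top camera and 14–15 mm by the scene camera.
    - **Sideways offset:** the cameras disagreed, from -2 mm to +5 mm, still inside 11 mm.
    - **Height:** the tip is at about 0.100 m, against 0.099 m for the axle.
- **Everything else:** the car and the glue bottle's cap had moved less than 0.1 px in the top view. The cone was hidden there by the arm, but the scene view showed it unmoved.

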